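Fasten a fired tile to its wall mount with a quarter-turn thumbscrew

TASK

Fasten the brittle fired tile to its wooden wall mount. Gently slide the tile up against the two fences of the slotted panel it lies on, so that the two slots line up; take the thumbscrew from its wooden rack, put its T-foot down through both slots, press it down against its spring washer and turn it clockwise about a quarter turn to its stop, then let go so that it stays locked. Do not press or push hard on the tile, and leave the other things on the bench where they are.

Things in the scene. Friction and masses are not known exactly. Their poses are not given: they have to be found in the camera images.
- mount: Baseboard of the wall mount, a flat brown wooden slab 210 (x) x 190 (y) x 8 mm, fixed; origin on its underside, below the middle of where the panel's slot may lie. On it stands the fixed pale wooden panel, NOT measured itself: its slot lies anywhere within 14 mm in x and in y of the mount's origin, with the same axes.
- deck (a point): Point on the mount's z axis at the height of the panel's flat deck (48 mm above the bench). The deck plate is 12 mm thick (underside 36 mm up, hollow below) with a slot 26 mm long in x and 12 mm wide. Measured from that slot the deck ends at -100 and +62 mm in x, -88 and +62 mm in y. Stops below let the T-foot turn only clockwise seen from above, about 80 degrees.
- fences (a point): Point above the mount's origin at the height of the fence tops (64 mm above the bench). The panel has two 12 mm thick fences, one along its +x edge and one along its +y edge, inner faces 50 mm from its slot's centre, so a tile flush against both has its slot exactly over the panel's. The -x and -y sides are open, to push from. Where the fences stand is found by contact or by sight.
- tile: Grey-blue fired ceramic tile with a relief of scales, 100 x 100 x 12 mm, about 0.34 kg, loose, lying flat on the panel deck 5 to 65 mm short of each fence and slightly askew. Origin: centre of its underside; its x and y axes are along its edges and nearly along those of the mount. Brittle: forces on it above 25 N break it; 8 to 12 N is enough to slide and seat it.
- tile_slot (a point): Centre of the slot through the tile, at the tile's top face (60 mm above the bench). The slot is 28 mm long along the tile's x and 14 mm wide.
- rack: Dark wooden block 90 x 70 x 40 mm, fixed, with one vertical 26 mm round hole at its centre in which the thumbscrew hangs by its washer. Origin: centre of its underside.
- screw: Steel quarter-turn thumbscrew, upright, 70 mm tall, 0.07 kg, loose. Origin: centre of the underside of its T-foot; z up its axis, x along the foot. T-foot 22 (x) x 8 (y) x 6 mm, lowest 2 mm narrowed to 19 x 5 mm; round shank 8 mm thick; spring washer; flat wing grip from 40 to 70 mm above the origin, 34 mm long in x, 12 mm thick in y. Fits the slots either way round.
- screw_washer (a point): Point on the screw's axis 28 mm above its origin: underside of its round washer, 34 mm across, 4 mm thick, which slides up the shank by up to 6 mm against a spring (3 N at first, 1 N more per mm). Washer just on the tile: screw origin 32 mm above the bench, foot still in the panel's slot. Pressed 3 to 5 mm lower the foot can turn; released, it locks with the origin about 30 mm up.
- screw_head (a point): Centre of the top of the thumbscrew's wing grip, 70 mm above the screw's origin.
- ring: Bystander: terracotta ring 52 mm across, 14 mm high, between the mount and the rack.
- brush: Bystander: brush 170 mm long, lying along x between the mount and the rack.
- tub: Bystander: open white plastic tub, 100 mm across, 110 mm high, at the far side.
- hextile: Bystander: grey six-sided clay tile, 80 mm across corners, 12 mm thick, at the left.
- bowl: Bystander: terracotta bowl 110 mm across, 50 mm high, at the right.
- jar: Bystander: grey closed jar 70 mm across, 90 mm high, at the left.
- knife: Bystander: flat modelling spatula 180 mm long, lying at the right.

How it is judged:
On the way:
1. the thumbscrew's T-foot is down through the tile's and the panel's slots, not yet turned (height (world z) of screw below 0.036 m and horizontal distance between screw and tile_slot below 0.006 m and angle between the x axis of screw and the x axis of tile, either way round below 0.5 rad), for 0.1 s.
At the end, for the whole second after the job is handed in: The thumbscrew stands upright (0.15 rad) within 7 mm of the tile slot's centre, origin 20 to 34 mm above the bench (T-foot under the deck), foot turned across the slots (within 0.45 rad of the tile's y axis); the tile lies flat on the deck (underside below 51 mm, tilt under 0.04 rad); both at rest (height (world z) of screw between 0.02 and 0.034 m and horizontal distance between screw and tile_slot below 0.007 m and angle between screw's own z axis and vertical below 0.15 rad and angle between the x axis of screw and the y axis of tile, either way round below 0.45 rad and height (world z) of tile below 0.051 m and angle between tile's own z axis and vertical below 0.04 rad and linear speed of each of screw, tile below 0.01 m/s); the robot touches nothing.
It fails at once if the brittle tile is loaded with more than 25 N by the robot or the thumbscrew (contact force between tile and the fingers above 25 N or contact force between tile and the arm above 25 N or contact force between tile and screw above 25 N).
It fails at once if a bystander is moved more than 30 mm (distance of any of ring, brush, tub, hextile, bowl, jar, knife from where it was at the start of the episode above 0.03 m).
It also fails if it takes over 72 s, if anything falls off the work surface, if the arm or the gripper's body presses on something with over 40 N, if the wrist force passes 120 N, or if a joint passes its speed limit or range.

ROBOT

A 6-joint arm with a two-finger parallel gripper is mounted at the origin on the work surface. World frame = base frame: x ahead of the robot, y to its left, z up, the work surface at z = 0. Lengths are in m, angles in rad, forces in N, time in s.
With the tool pointing down it reaches from about 0.35 to 0.775 m from the base axis. Payload 7.3 kg.
Tool frame: the origin (TCP) lies at the centre of the arm's flange, where the gripper is bolted on; the fingertips stand 178 mm ahead of it and the grasp point (between the pads) lies 159 mm ahead of it; z points along the fingers, y is the line along which they close (so a half turn about z gives the same grasp; the last joint's range is limited). The gripper opens to 92 mm and grips with 3 to 60 N. Pads are 19 mm wide; open, the fingers measure 130 mm over their backs; the gripper's body (75 mm by 190 mm) begins 47 mm behind the grasp point.
Start: joints at [-1.415, 0.342, 1.524, -0, 1.275, -0.146], TCP at [0.156, -0.501, 0.405] pointing down, gripper open.
Joint ranges: [-2.53, 2.53], [-0.77, 2.02], [0.04, 2.7], [-1, 4.14], [0.28, 2.66], [-3.11, 3.11]. Speed limits (rad/s): [2.57, 2.57, 3.14, 3.14, 3.14, 3.14].

INTERFACE

Orientations are given as [roll, pitch, yaw] about the fixed x, y, z axes, in that order (R = Rz(yaw) Ry(pitch) Rx(roll)).
In Python, from cell import robot, camrig, telemetry gives the robot as it stands (robot), with the cameras (camrig) and the readings (telemetry).
- The arm moves only by the shell command python3 drive.py 'ROWS' [OPENING] [FORCE]. ROWS is a JSON list of rows, 1 to 8 of them, each of 6 numbers: dx, dy, dz in m, then a rotation vector rx, ry, rz in rad; each row shifts and turns the commanded pose from where the row before left it, along the tool's axes as they then stand; what a row does not reach is not made up. A row lasts 1/12 s, in which the tool goes at most 0.0417 m and 0.125 rad, less where a joint would pass 70% of its speed; a pose out of reach is approached as far as the arm can. OPENING is the finger opening in m, set as the command begins (- or left out keeps the last). The fingers move at their own pace and stop on an object; FORCE is the grip in N (left out, the last holds). Time passes only in rows, so rows that do not move let the fingers close. It prints the time, the measured TCP pose, the force, the opening and the grip force at its end.
- telemetry.observe(): the state, without advancing time (a new reading comes with each control period).
- camrig.read_camera(name): name is "scene" or "top" or "wrist"; returns a dict with "image" (480x640x3 uint8, red, green, blue), "fx", "fy", "cx", "cy" (pixels), "pose" (4x4, takes a point from camera to world coordinates). Camera axes: x right, y down, z forward; pixel columns grow to the right and rows downward; lengths in m; the calibration is good to about 2 mm. A picture is of the moment at which its call begins. There is no depth.
- robot.hand_in(): hands the job in; it is judged then, once.
The state is a dict: "time": time; "qpos": joint angles; "qvel": joint speeds; "joint_efforts": joint torques, N m; "tool_pos": TCP position; "tool_rot": TCP orientation; "contact_force": force on the tool from outside, world axes, zero at the start; "torque": the same for the moment, N m; "opening": finger opening in m; "grip_force": force on a finger pad.
Only numpy, scipy, OpenCV 4.12 (cv2) and the standard library are available. Lean on these libraries where they do the work, as an engineer would, in place of code of your own. Each camera call takes 0.05 s, during which the arm holds its last target. There are 200 camera calls.

## Working session

There is one attempt and no reset: what is moved stays moved. The work goes in short steps, Python scripts to look and compute and a shell command to move; the robot and the scene stay as the last step left them, time stands still between calls to the robot, and variables do not carry over. Pictures are saved under pics/ and viewed, at most 10 in all, crops included, and the job is handed in when it is done.

```bash
ls; mkdir -p pics; cat > h.py <<'E'
import numpy as np, cv2
from cell import robot, camrig, telemetry
def cam(n,f=None):
    c=camrig.read_camera(n)
    if f: cv2.imwrite('pics/'+f,c['image'][:,:,::-1])
    np.savez('pics/'+n+'.npz',**c)
    return c
def px(c,u,v,z):
    d=c['pose'][:3,:3]@np.array([(u-c['cx'])/c['fx'],(v-c['cy'])/c['fy'],1]); o=c['pose'][:3,3]
    return o+d*(z-o[2])/d[2]
def proj(c,p):
    q=c['pose'][:3,:3].T@(np.array(p)-c['pose'][:3,3]); return c['fx']*q[0]/q[2]+c['cx'],c['fy']*q[1]/q[2]+c['cy']
E
python3 - <<'E'
from h import *
for n in ('top','scene'):
    c=cam(n,n+'0.png'); print(n,c['fx'],c['fy'],c['cx'],c['cy'],c['pose'].round(3).tolist())
print(telemetry.observe())
E
```

```text
cell.py
drive.py
pics
top 534.2186429374176 534.2186429374176 311.86818780330407 242.97201327283187 [[0.018, -0.988, 0.154, 0.343], [-1.0, -0.017, 0.01, -0.017], [-0.008, -0.155, -0.988, 1.6], [0.0, 0.0, 0.0, 1.0]]
scene 579.2643870096915 579.2643870096915 314.10124240039687 242.10231469917943 [[0.076, 0.86, -0.504, 1.212], [0.997, -0.071, 0.03, -0.046], [-0.01, -0.505, -0.863, 1.189], [0.0, 0.0, 0.0, 1.0]]
{'time': 0.1, 'qpos': array([-1.41500149e+00,  3.42621133e-01,  1.52487124e+00,  7.39558974e-06,
        1.27540372e+00, -1.46002373e-01]), 'qvel': array([ 0.00033126, -0.00071959, -0.00280299, -0.00104122, -0.00069441,
       -0.00025992]), 'joint_efforts': array([ 1.90107348e-03, -4.32006419e+01, -2.44694960e+01,  7.19109247e-02,
        5.26167301e-02, -5.11969688e-05]), 'tool_pos': array([ 0.15605279, -0.50115414,  0.40414841]), 'tool_rot': array([-3.14030411e+00, -1.96626534e-04,  3.01794930e-01]), 'contact_force': array([ 0.15638854, -0.27474199,  0.01309667]), 'torque': array([-0.04711128, -0.03188504,  0.01380213]), 'grip_force': 0.0, 'opening': 0.09178683609553726}
```

View pics/top0.png

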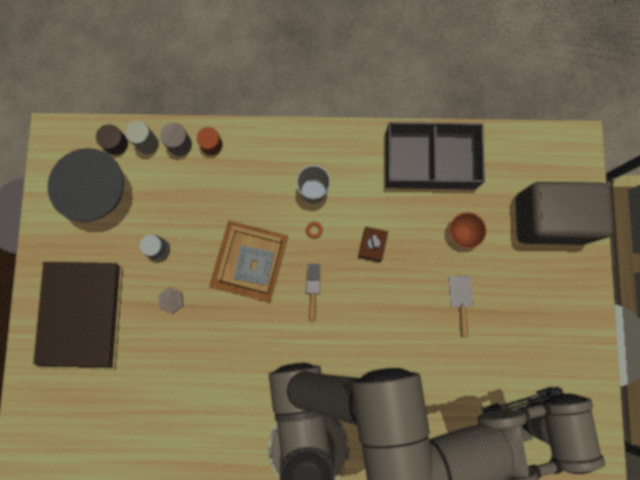

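The top view shows the mount around (250,262), its tile at (254,265), the rack at (373,244) and the brush at (313,290). I'll enlarge crops next.

```bash
python3 - <<'E'
import cv2,numpy as np
a=cv2.imread('pics/top0.png')[210:310,200:300]; b=cv2.imread('pics/top0.png')[220:270,350:400]
a=cv2.resize(a,(600,600),interpolation=cv2.INTER_CUBIC); b=cv2.resize(b,(200,200),interpolation=cv2.INTER_CUBIC)
o=np.zeros((600,800,3),np.uint8); o[:,:600]=a; o[:200,600:]=b
cv2.imwrite('pics/topc.png',o)
E
```

```text
(no output)
```

View pics/topc.png

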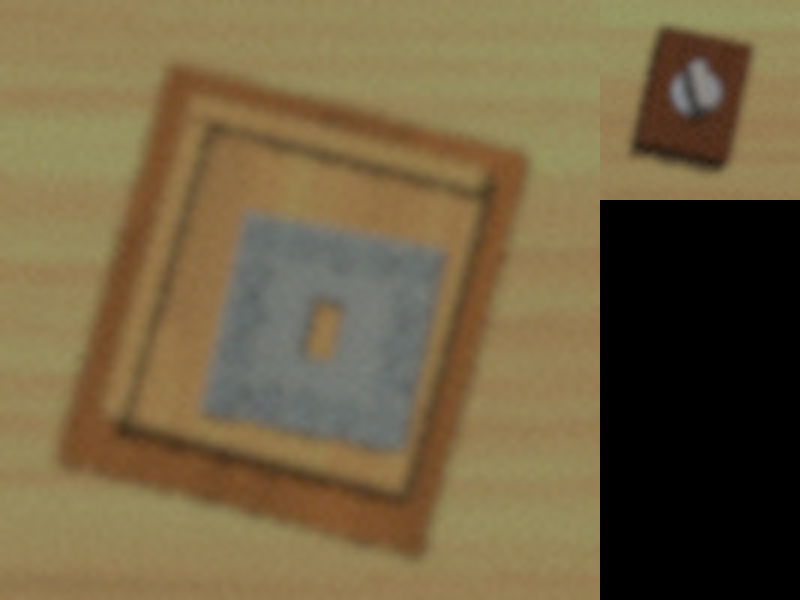

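View pics/scene0.png

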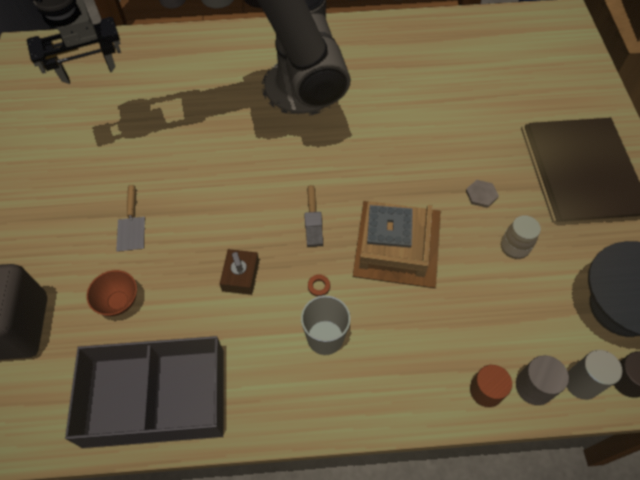

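The crops show the tile corners at (240,213), (445,247), (408,452) and (205,413), its slot at (322,330) and the fences' inner corner at about (210,128), all in ×6 crop pixels. The rack centre is about (693,95) in the ×4 inset, and the wing lies along the line from (685,65) to (700,115).

```bash
python3 - <<'E'
from h import *
c=np.load('pics/top.npz'); c={k:c[k] for k in c}
f=lambda x,y,z:px(c,200+x/6,210+y/6,z)
g=lambda x,y,z:px(c,350+(x-600)/4,220+y/4,z)
t=[f(*p,.06) for p in((240,213),(445,247),(408,452),(205,413))]
print('tile',np.round(t,4)); 
for i in range(4): 
  d=t[(i+1)%4]-t[i]; print(np.linalg.norm(d).round(4), np.degrees(np.arctan2(d[1],d[0])).round(1))
print('ctr',np.mean(t,0),f(322,330,.06))
m=[f(*p,.008) for p in((170,65),(527,157),(418,555),(62,465))]
for i in range(4): 
  d=m[(i+1)%4]-m[i]; print(np.linalg.norm(d).round(4), np.degrees(np.arctan2(d[1],d[0])).round(1))
print('mount',np.mean(m,0))
k=[f(210,128,.056),f(490,190,.048),f(405,497,.048),f(120,430,.048)]
print('deck',np.round(k,4))
for i in range(4): 
  d=k[(i+1)%4]-k[i]; print(np.linalg.norm(d).round(4), np.degrees(np.arctan2(d[1],d[0])).round(1))
r=[g(*p,.04) for p in((662,28),(750,47),(722,165),(636,152))]
for i in range(4): 
  d=r[(i+1)%4]-r[i]; print(np.linalg.norm(d).round(4), np.degrees(np.arctan2(d[1],d[0])).round(1))
print('rack',np.mean(r,0), 'screw top',g(694,88,.085))
# wrist camera relative to tool
w=cam('wrist'); s=telemetry.observe()
from scipy.spatial.transform import Rotation as R
T=np.eye(4);T[:3,:3]=R.from_euler('xyz',s['tool_rot']).as_matrix();T[:3,3]=s['tool_pos']
print((np.linalg.inv(T)@w['pose']).round(3).tolist(),w['fx'],w['cx'],w['cy'])
E
python3 drive.py '[[0,0,0.011,0,0,0.107],[0,0,0.011,0,0,0.107],[0,0,0.011,0,0,0.107],[0,0,0.011,0,0,0.107],[0,0,0.011,0,0,0.107]]'
python3 drive.py '[[0.0246,-0.0293,0,0,0,0],[0.0246,-0.0293,0,0,0,0],[0.0246,-0.0293,0,0,0,0],[0.0246,-0.0293,0,0,0,0],[0.0246,-0.0293,0,0,0,0],[0.0246,-0.0293,0,0,0,0],[0.0246,-0.0293,0,0,0,0]]'
python3 drive.py '[[0.0246,-0.0293,0,0,0,0],[0.0246,-0.0293,0,0,0,0],[0.0246,-0.0293,0,0,0,0],[0.0246,-0.0293,0,0,0,0],[0.0246,-0.0293,0,0,0,0],[0.0246,-0.0293,0,0,0,0],[0.0246,-0.0293,0,0,0,0],[0,0,0,0,0,0]]'
python3 -c "
from h import *
cam('wrist','w1.png')"; cp pics/wrist.npz pics/w1.npz
```

```text
time: 0.57
tool_pos: [0.1561, -0.5011, 0.349]
tool_rot: [-3.141, 0.0, -0.238]
contact_force: [-0.5, 0.4, 1.8]
opening: 0.0919
grip_force: 0.0
time: 1.15
tool_pos: [0.3722, -0.3401, 0.3496]
tool_rot: [-3.142, 0.0, -0.233]
contact_force: [0.2, -0.6, 0.1]
opening: 0.0915
grip_force: 0.0
time: 1.82
tool_pos: [0.5898, -0.1773, 0.349]
tool_rot: [-3.14, -0.002, -0.228]
contact_force: [-0.8, -1.3, -0.5]
opening: 0.0917
grip_force: 0.0
```

View pics/w1.png

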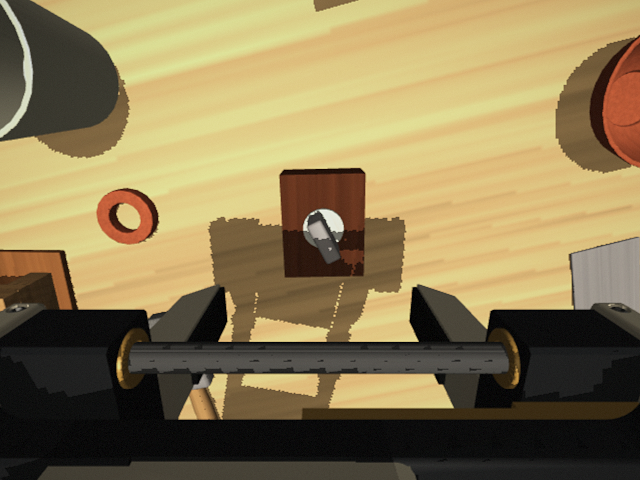

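The rack is centred at about (322,225) in the wrist view, and the wing runs diagonally from about (314,215) to (332,262). I'll enlarge it, and move above the mount meanwhile.

```bash
python3 - <<'E'
import cv2
cv2.imwrite('pics/w1c.png',cv2.resize(cv2.imread('pics/w1.png')[160:285,265:385],(576,600),interpolation=cv2.INTER_CUBIC))
E
python3 drive.py '[[-0.016,-0.038,0,0,0,0],[-0.016,-0.038,0,0,0,0],[-0.016,-0.038,0,0,0,0],[-0.016,-0.038,0,0,0,0],[-0.016,-0.038,0,0,0,0],[-0.016,-0.038,0,0,0,0],[-0.016,-0.038,0,0,0,0],[-0.016,-0.038,0,0,0,0]]'
python3 drive.py '[[-0.016,-0.02,0,0,0,0],[0,0,0,0,0,0]]' 0.04
python3 -c "
from h import *
cam('wrist','w2.png')"; cp pics/wrist.npz pics/w2.npz
```

```text
time: 2.53
tool_pos: [0.5307, 0.1443, 0.3497]
tool_rot: [3.141, 0.0, -0.235]
contact_force: [0.2, -0.4, 0.0]
opening: 0.0918
grip_force: 0.0
time: 2.7
tool_pos: [0.5185, 0.1699, 0.3495]
tool_rot: [-3.141, 0.002, -0.229]
contact_force: [-0.8, 0.2, -0.1]
opening: 0.0827
grip_force: 0.0
```

View pics/w1c.png

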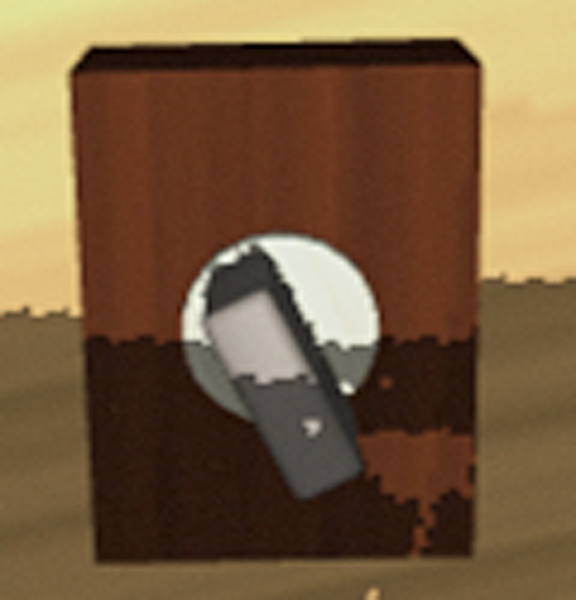

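View pics/w2.png

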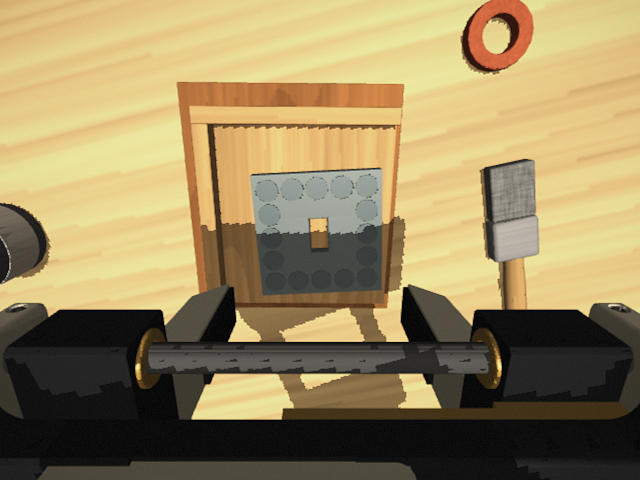

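The wing's top-face corners in the crop are (268,290), (203,320), (300,500) and (362,468), and the washer circle is centred at (281,328). In w2 the tile's top corners are (250,174), (381,168), (382,290) and (264,295), with the fences' inner top edges at v≈124 and u≈209.

```bash
python3 - <<'E'
from h import *
ld=lambda n:(lambda c:{k:c[k] for k in c})(np.load(n))
a=ld('pics/w1.npz'); b=ld('pics/w2.npz')
g=lambda x,y,z:px(a,265+x/4.8,160+y/4.8,z)
def quad(t):
  t=np.array(t); print(t.round(4).tolist(),'c',t.mean(0).round(4))
  for i in range(4):
    d=t[(i+1)%4]-t[i]; print('  ',np.linalg.norm(d).round(4), np.degrees(np.arctan2(d[1],d[0])).round(1))
print('wing');quad([g(*p,.082) for p in((268,290),(203,320),(300,500),(362,468))])
print('washer',g(281,328,.044),'r',np.linalg.norm(g(379,328,.044)-g(183,328,.044)))
print('rack');quad([g(*p,.04) for p in((75,70),(482,65),(473,557),(97,560))])
print('tile');quad([px(b,*p,.06) for p in((250,174),(381,168),(382,290),(264,295))])
print('mount');quad([px(b,*p,.008) for p in((178,82),(403,84),(389,305),(205,304))])
print('fence x inner',px(b,215,124.5,.064),px(b,400,124,.064)); print('fence y inner',px(b,208,125,.064),px(b,216,222,.064))
ex=np.array([np.cos(-.232),np.sin(-.232)]);ey=np.array([-ex[1],ex[0]])
P=px(b,208,124.3,.064)[:2]; s=P-.05*ex-.05*ey
print('slot',s); d=px(b,319,232,.06)[:2]-s; print('tile rel',d@ex,d@ey)
E
```

```text
wing
[[0.6094, -0.183, 0.082], [0.6071, -0.1724, 0.082], [0.5753, -0.1803, 0.082], [0.5783, -0.1908, 0.082]] c [ 0.5925 -0.1816  0.082 ]
   0.0109 102.4
   0.0327 -166.1
   0.011 -74.0
   0.032 14.1
washer [ 0.59257838 -0.18164858  0.044     ] r 0.034176926245573856
rack
[[0.6434, -0.1576, 0.04], [0.6287, -0.2247, 0.04], [0.5406, -0.2062, 0.04], [0.5557, -0.1384, 0.04]] c [ 0.5921 -0.1817  0.04  ]
   0.0686 -102.4
   0.09 168.2
   0.0695 77.4
   0.0898 -12.4
tile
[[0.5787, 0.2091, 0.06], [0.5606, 0.1122, 0.06], [0.4609, 0.1289, 0.06], [0.479, 0.2265, 0.06]] c [0.5198 0.1692 0.06  ]
   0.0987 -100.6
   0.101 170.5
   0.0993 79.5
   0.1012 -9.9
mount
[[0.661, 0.2571, 0.008], [0.6168, 0.0748, 0.008], [0.4158, 0.1206, 0.008], [0.4594, 0.3021, 0.008]] c [0.5382 0.1886 0.008 ]
   0.1876 -103.6
   0.2061 167.2
   0.1867 76.5
   0.2065 -12.6
fence x inner [0.61821872 0.22259362 0.064     ] [0.58854091 0.09420154 0.064     ]
fence y inner [0.61903241 0.22755974 0.064     ] [0.54959254 0.24449909 0.064     ]
slot [0.55932678 0.19024318]
tile rel -0.031035932213793412 -0.029342629948332904
```

```bash
python3 drive.py '[[-0.0355,0,0,0,0,0],[-0.0355,0,0,0,0,0],[0,0,0.036,0,0,0],[0,0,0.036,0,0,0],[0,0,0.03,0,0,0],[0,0,0.012,0,0,0],[0,0,0.004,0,0,0],[0,0,0,0,0,0]]' 0.04
python3 -c "
from h import *
s=telemetry.observe();S=np.array([.5593,.1902]);ex=np.array([np.cos(-.2305),np.sin(-.2305)]);d=s['tool_pos'][:2]-S
print(d@ex,d@[-ex[1],ex[0]],s['tool_pos'],s['tool_rot'],s['contact_force'])"
```

```text
time: 3.42
tool_pos: [0.4518, 0.1818, 0.2309]
tool_rot: [3.14, 0.002, -0.235]
contact_force: [-0.3, -0.6, 0.5]
opening: 0.0399
grip_force: 0.0
-0.1026953445141892 -0.03270789837363798 [0.45184812 0.18181937 0.23094524] [ 3.14032867e+00  1.72232382e-03 -2.34950676e-01] [-0.34668562 -0.60814608  0.48040262]
```

```bash
python3 drive.py '[[0.003,0,0,0,0,0],[0.003,0,0,0,0,0],[0.003,0,0,0,0,0],[0.003,0,0,0,0,0],[0.003,0,0,0,0,0],[0.003,0,0,0,0,0],[0.003,0,0,0,0,0],[0.003,0,0,0,0,0]]'
python3 drive.py '[[0.003,0,0,0,0,0],[0.003,0,0,0,0,0],[0.003,0,0,0,0,0],[0.002,0,0,0,0,0]]'
```

```text
time: 4.08
tool_pos: [0.4745, 0.1778, 0.2324]
tool_rot: [3.141, 0.002, -0.233]
contact_force: [-6.1, 1.3, 5.8]
opening: 0.0398
grip_force: 3.3
time: 4.42
tool_pos: [0.4853, 0.1752, 0.2323]
tool_rot: [3.141, 0.002, -0.233]
contact_force: [-6.1, 2.0, 4.7]
opening: 0.04
grip_force: 3.1
```

```bash
python3 drive.py '[[0.002,0,-0.0005,0,0,0],[0.002,0,-0.0005,0,0,0],[0.001,0,0,0,0,0],[0.001,0,0,0,0,0]]'
python3 drive.py '[[0.001,0,0,0,0,0],[0.001,0,0,0,0,0]]'
python3 -c "
from h import *
cam('wrist','w3.png')"
```

```text
time: 4.75
tool_pos: [0.4914, 0.1737, 0.2329]
tool_rot: [3.141, 0.001, -0.233]
contact_force: [-6.5, 2.9, 6.3]
opening: 0.0399
grip_force: 3.1
time: 4.92
tool_pos: [0.493, 0.1733, 0.2329]
tool_rot: [3.141, 0.002, -0.233]
contact_force: [-7.7, 2.8, 6.3]
opening: 0.0401
grip_force: 4.5
```

View pics/w3.png

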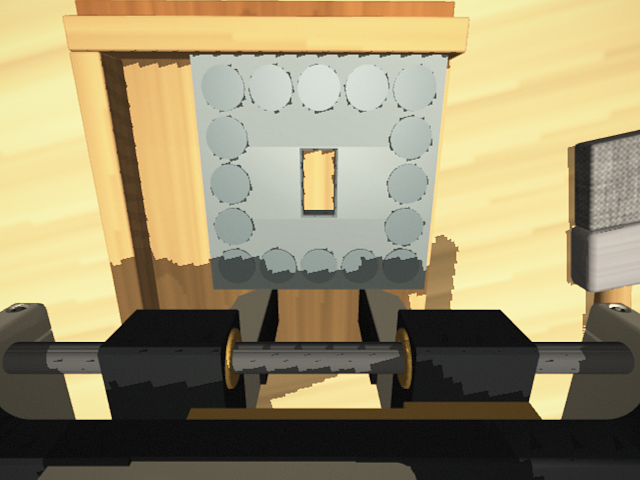

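The tile (u 190–447, v 55–290) is now squared up and almost at the +x fence, whose top edge is at v≈52. I'll push the last millimetres.

```bash
python3 drive.py '[[0.001,0,0,0,0,0],[0.0005,0,0,0,0,0]]'
python3 drive.py '[[0.0005,0,0,0,0,0],[0.0005,0,0,0,0,0]]'
```

```text
time: 5.13
tool_pos: [0.4935, 0.1733, 0.2328]
tool_rot: [3.141, 0.005, -0.233]
contact_force: [-11.5, 3.4, 8.7]
opening: 0.0401
grip_force: 6.0
time: 5.3
tool_pos: [0.4939, 0.1732, 0.2328]
tool_rot: [3.14, 0.006, -0.233]
contact_force: [-14.5, 5.7, 11.5]
opening: 0.0402
grip_force: 7.5
```

```bash
python3 drive.py '[[-0.01,0,0,0,0,0],[-0.012,0,0,0,0,0],[0,0,-0.03,0,0,0],[0,0,-0.03,0,0,0],[0.04,0.034,0,0,0,-0.12],[0,0,0,0,0,-0.12],[0,0,0,0,0,-0.12],[0,0,0,0,0,-0.12]]'
python3 drive.py '[[0,0,0,0,0,-0.12],[0,0,0,0,0,-0.12],[0,0,0,0,0,-0.12],[0,0,0,0,0,-0.12],[0,0,0,0,0,-0.12],[0,0,0,0,0,-0.12],[0,0,0,0,0,-0.12],[0,0,0,0,0,-0.12]]'
cat > rel.py <<'E'
from h import *
s=telemetry.observe();S=np.array([.5593,.1902]);ex=np.array([np.cos(-.2305),np.sin(-.2305)]);d=s['tool_pos'][:2]-S
print('rel',(d@ex).round(4),(d@[-ex[1],ex[0]]).round(4),s['tool_pos'],'yaw',s['tool_rot'].round(4),'q6',s['qpos'][5].round(2), s['contact_force'].round(1))
E
python3 rel.py
```

```text
time: 5.97
tool_pos: [0.4985, 0.1454, 0.2932]
tool_rot: [3.141, -0.002, 0.245]
contact_force: [0.1, 0.4, -0.1]
opening: 0.0404
grip_force: 0.0
time: 6.63
tool_pos: [0.4982, 0.1459, 0.293]
tool_rot: [3.139, -0.001, 1.206]
contact_force: [-0.9, -0.1, -0.2]
opening: 0.0393
grip_force: 0.0
rel -0.0493 -0.0571 [0.49824109 0.1458732  0.29296508] yaw [ 3.1395e+00 -6.0000e-04  1.2064e+00] q6 0.5 [-0.9 -0.1 -0.2]
```

```bash
python3 drive.py '[[0,0,0,0,0,-0.067],[0,0,0,0,0,-0.067],[-0.022,0.0245,0,0,0,0],[-0.022,0.0245,0,0,0,0],[0,0,0.03,0,0,0],[0,0,0.024,0,0,0],[0,0,0.007,0,0,0],[0,0,0,0,0,0]]'; python3 rel.py
```

```text
time: 7.3
tool_pos: [0.5348, 0.0915, 0.23]
tool_rot: [-3.139, 0.001, 1.334]
contact_force: [-1.0, -0.2, -0.5]
opening: 0.04
grip_force: 0.0
rel -0.0013 -0.1017 [0.53478047 0.09153642 0.23004634] yaw [-3.1385e+00  1.2000e-03  1.3343e+00] q6 0.27 [-1.  -0.2 -0.5]
```

```bash
python3 drive.py '[[0.003,0,-0.002,0,0,-0.006],[0.003,0,0,0,0,0],[0.003,0,0,0,0,0],[0.003,0,0,0,0,0],[0.003,0,0,0,0,0],[0.003,0,0,0,0,0],[0.003,0,0,0,0,0],[0.003,0,0,0,0,0]]'
python3 drive.py '[[0.003,0,0,0,0,0],[0.003,0,0,0,0,0],[0.003,0,0,0,0,0]]'; python3 rel.py
```

```text
time: 7.97
tool_pos: [0.5411, 0.1148, 0.2351]
tool_rot: [3.139, 0.001, 1.341]
contact_force: [-2.2, -6.8, 5.6]
opening: 0.0401
grip_force: 3.4
time: 8.22
tool_pos: [0.5431, 0.1236, 0.2351]
tool_rot: [3.139, 0.001, 1.341]
contact_force: [-0.6, -7.1, 6.0]
opening: 0.04
grip_force: 3.3
rel -0.0005 -0.0686 [0.54313222 0.12356266 0.23511809] yaw [3.1393e+00 1.1000e-03 1.3410e+00] q6 0.32 [-0.6 -7.1  6. ]
```

```bash
python3 drive.py '[[0.002,0,0,0,0,0],[0.002,0,0,0,0,0],[0.002,0,0,0,0,0],[0.001,0,0,0,0,0]]'
python3 drive.py '[[0.001,0,0,0,0,0]]'
python3 rel.py
```

```text
time: 8.55
tool_pos: [0.5447, 0.1305, 0.2351]
tool_rot: [3.139, 0.001, 1.341]
contact_force: [-1.6, -6.4, 5.5]
opening: 0.0401
grip_force: 3.3
time: 8.63
tool_pos: [0.5449, 0.1313, 0.2351]
tool_rot: [3.139, 0.001, 1.341]
contact_force: [-0.6, -6.2, 4.7]
opening: 0.0399
grip_force: 3.3
rel -0.0006 -0.0606 [0.54490163 0.13133486 0.23506785] yaw [3.1394e+00 1.1000e-03 1.3412e+00] q6 0.33 [-0.6 -6.2  4.7]
```

```bash
python3 drive.py '[[0.001,0,0,0,0,0],[0.0005,0,0,0,0,0]]'
python3 drive.py '[[0.0005,0,0,0,0,0],[0.0005,0,0,0,0,0]]'
python3 rel.py
```

```text
time: 8.8
tool_pos: [0.5451, 0.1324, 0.235]
tool_rot: [3.14, 0.002, 1.341]
contact_force: [-2.2, -11.5, 6.3]
opening: 0.04
grip_force: 5.5
time: 8.97
tool_pos: [0.5453, 0.1327, 0.235]
tool_rot: [3.14, 0.004, 1.341]
contact_force: [-2.6, -13.7, 7.2]
opening: 0.0401
grip_force: 7.2
rel -0.0005 -0.0591 [0.54526215 0.132741   0.23499346] yaw [3.1402 0.0036 1.3415] q6 0.34 [ -2.6 -13.7   7.2]
```

```bash
python3 drive.py '[[-0.008,0,0,0,0,0],[-0.01,0,0,0,0,0],[0,0,-0.035,0,0,-0.1],[0.038,0,-0.035,0,0,0],[0.035,0,-0.035,0,0,0],[0,0,0,0,0,0]]' 0.092
python3 rel.py; python3 -c "
from h import *
cam('wrist','w4.png')
x=cv2.imread('pics/w4.png'); cv2.imwrite('pics/w4c.png',cv2.resize(x[60:360,130:530],(800,600),interpolation=cv2.INTER_CUBIC))"; cp pics/wrist.npz pics/w4.npz
```

```text
time: 9.47
tool_pos: [0.5502, 0.1798, 0.3329]
tool_rot: [3.13, -0.006, 1.443]
contact_force: [0.6, -0.3, 0.6]
opening: 0.0751
grip_force: 0.0
rel -0.0065 -0.0122 [0.55015883 0.17984506 0.33287577] yaw [ 3.1303 -0.0061  1.4429] q6 0.31 [ 0.6 -0.3  0.6]
```

View pics/w4c.png

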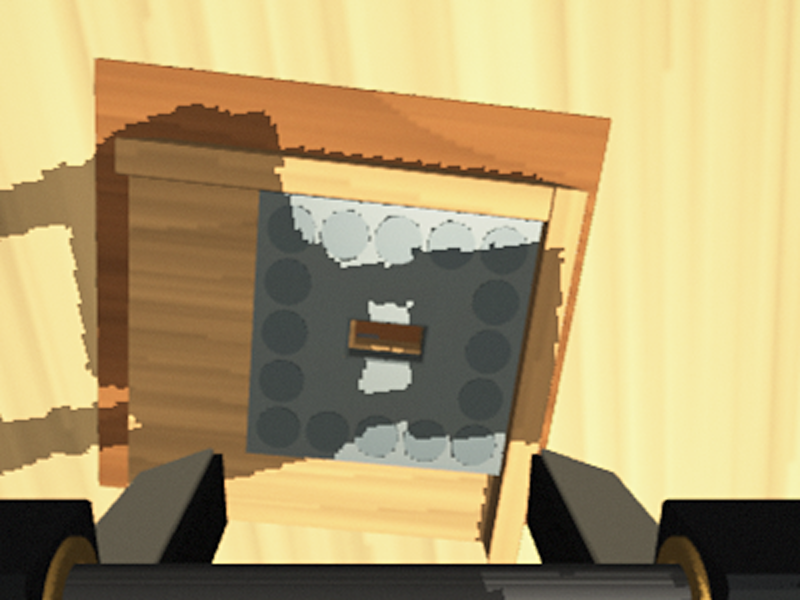

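The slots line up in the crop at about (387,340), and the tile is flush with both fences. Next is the screw.

```bash
python3 - <<'E'
from h import *
b=(lambda c:{k:c[k] for k in c})(np.load('pics/w4.npz'))
q=np.array([px(b,130+x/2,60+y/2,.06) for x,y in((350,320),(427,325),(424,361),(348,357))]);print(q.round(4),q.mean(0))
q=np.array([px(b,130+x/2,60+y/2,.06) for x,y in((260,190),(547,222),(500,474),(247,452))]);print(q.round(4),q.mean(0))
E
python3 drive.py '[[-0.0393,0.0098,0,0,0,0],[-0.0393,0.0098,0,0,0,0],[-0.0393,0.0098,0,0,0,0],[-0.0393,0.0098,0,0,0,0],[-0.0393,0.0098,0,0,0,0],[-0.0393,0.0098,0,0,0,0],[-0.0393,0.0098,0,0,0,0],[-0.0393,0.0098,0,0,0,0]]'
python3 drive.py '[[-0.0393,0.0098,0,0,0,0],[0,0,0,0,0,-0.1215],[0,0,0,0,0,-0.1215],[0,0,0,0,0,-0.1215],[0,0,0,0,0,-0.1215],[0,0,0,0,0,-0.1215],[0,0,0,0,0,-0.1215],[0,0,0,0,0,-0.1215]]'
python3 drive.py '[[0,0,0,0,0,-0.1215],[0,0,0,0,0,-0.1215],[0,0,0,0,0,-0.1215],[0,0,0,0,0,-0.1215],[0,0,0,0,0,-0.1215],[0,0,0,0,0,-0.1215],[0,0,0,0,0,-0.1215],[0,0,0,0,0,-0.1215]]' 0.06
python3 rel.py
```

```text
[[0.5467 0.2009 0.06  ]
 [0.5746 0.1952 0.06  ]
 [0.572  0.1815 0.06  ]
 [0.5439 0.1868 0.06  ]] [0.55931315 0.19109375 0.06      ]
[[0.5221 0.2511 0.06  ]
 [0.6209 0.2271 0.06  ]
 [0.5969 0.1307 0.06  ]
 [0.4994 0.1535 0.06  ]] [0.55980769 0.19063333 0.06      ]
time: 10.18
tool_pos: [0.5848, -0.1484, 0.3252]
tool_rot: [-3.14, -0.001, 1.44]
contact_force: [1.0, -0.5, -0.3]
opening: 0.0918
grip_force: 0.0
time: 10.85
tool_pos: [0.5895, -0.1866, 0.3249]
tool_rot: [-3.141, -0.002, 2.297]
contact_force: [-0.1, 0.4, 0.3]
opening: 0.092
grip_force: 0.0
time: 11.52
tool_pos: [0.5895, -0.1866, 0.325]
tool_rot: [3.14, -0.002, -3.015]
contact_force: [0.5, 0.9, -0.9]
opening: 0.0602
grip_force: 0.0
rel 0.1155 -0.3599 [ 0.5895233  -0.18657234  0.32498224] yaw [ 3.1404e+00 -2.0000e-03 -3.0146e+00] q6 -2.13 [ 0.5  0.9 -0.9]
```

```bash
python3 drive.py '[[0,0,0,0,0,-0.118],[-0.0041,0.0041,0.02,0,0,0],[0,0,0.03,0,0,0],[0,0,0.025,0,0,0],[0,0,0.01,0,0,0],[0,0,0.005,0,0,0],[0,0,0,0,0,0]]'
python3 rel.py; python3 -c "
from h import *
cam('wrist','w5.png')"
```

```text
time: 12.1
tool_pos: [0.5929, -0.1814, 0.2353]
tool_rot: [3.14, -0.002, -2.903]
contact_force: [0.2, -0.2, 0.8]
opening: 0.06
grip_force: 0.0
rel 0.1176 -0.3541 [ 0.5929332  -0.18138074  0.23526998] yaw [ 3.1402e+00 -1.9000e-03 -2.9026e+00] q6 -2.23 [ 0.2 -0.2  0.8]
```

View pics/w5.png

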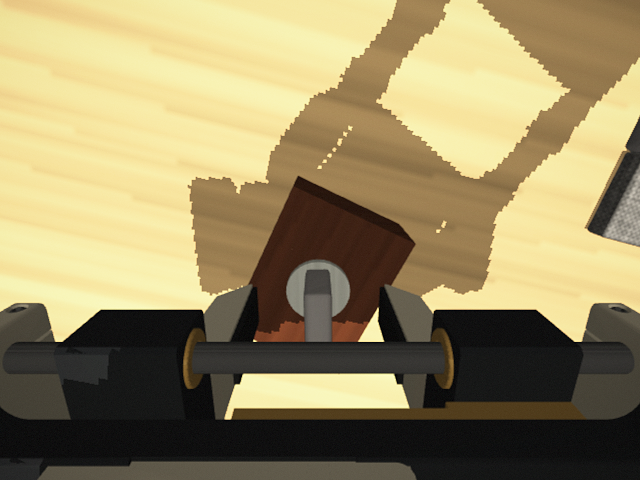

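The wing stands square and centred between the fingers (u≈317), so I'll lower 4 mm and close.

```bash
python3 drive.py '[[0,0,0.004,0,0,0],[0,0,0,0,0,0],[0,0,0,0,0,0],[0,0,0,0,0,0],[0,0,0,0,0,0],[0,0,0,0,0,0],[0,0,0,0,0,0],[0,0,0,0,0,0]]' 0.0 30
python3 rel.py
```

```text
time: 12.82
tool_pos: [0.5934, -0.1811, 0.2325]
tool_rot: [-3.141, 0.0, -2.902]
contact_force: [0.1, 0.7, 0.9]
opening: 0.0118
grip_force: 30.0
rel 0.118 -0.3537 [ 0.59341117 -0.18106861  0.23250393] yaw [-3.1414e+00  1.0000e-04 -2.9022e+00] q6 -2.23 [0.1 0.7 0.9]
```

```bash
python3 - <<'E'
from h import *
b=(lambda c:{k:c[k] for k in c})(np.load('pics/wrist.npz'))
g=cv2.cvtColor(cv2.imread('pics/w5.png'),cv2.COLOR_BGR2GRAY); print(g[258:276,317].tolist())
tx=np.array([np.cos(-2.9026),np.sin(-2.9026)])
for v in (266,268,270,272): print(v,(px(b,317.5,v,.082)[:2]-[.5929,-.1814])@tx)
E
python3 drive.py '[[0,0,-0.02,0,0,0],[0,0,-0.039,0,0,0],[0,0,-0.04,0,0,0],[0,0,-0.02,0,0,0.1175],[0,0,0,0,0,0.1175],[0,0,0,0,0,0.1175],[0,0,0,0,0,0.1175],[0,0,0,0,0,0]]'
python3 rel.py
python3 drive.py '[[-0.0058,0.0394,0,0,0,0],[-0.0058,0.0394,0,0,0,0],[-0.0058,0.0394,0,0,0,0],[-0.0058,0.0394,0,0,0,0],[-0.0058,0.0394,0,0,0,0],[-0.0058,0.0394,0,0,0,0],[-0.0058,0.0394,0,0,0,0],[-0.0058,0.0394,0,0,0,0]]'
python3 drive.py '[[-0.0058,0.034,0,0,0,0],[0,0,0,0,0,0],[0,0,0,0,0,0]]'
python3 rel.py;python3 -c "
from h import *
cam('wrist','w6.png')"
```

```text
[45, 67, 88, 95, 122, 135, 135, 134, 133, 134, 131, 104, 63, 63, 65, 65, 65, 68]
266 0.03004969907860895
268 0.029173725774070864
270 0.02829445811709701
272 0.02741187748862003
time: 13.48
tool_pos: [0.5933, -0.181, 0.3514]
tool_rot: [-3.142, -0.0, 2.907]
contact_force: [-0.7, 0.0, -0.6]
opening: 0.012
grip_force: 30.0
rel 0.1179 -0.3536 [ 0.59327684 -0.18098419  0.35142896] yaw [-3.1416e+00 -1.0000e-04  2.9068e+00] q6 -1.76 [-0.7  0.  -0.6]
time: 14.15
tool_pos: [0.711, 0.1171, 0.3511]
tool_rot: [-3.141, -0.0, 2.915]
contact_force: [2.0, -1.6, -0.9]
opening: 0.0117
grip_force: 30.0
time: 14.4
tool_pos: [0.7241, 0.1494, 0.3499]
tool_rot: [-3.141, -0.001, 2.918]
contact_force: [1.1, -0.3, -1.5]
opening: 0.0115
grip_force: 30.0
rel 0.1698 -0.0021 [0.72408312 0.14937987 0.34994451] yaw [-3.1409e+00 -1.4000e-03  2.9177e+00] q6 -1.25 [ 1.1 -0.3 -1.5]
```

View pics/w6.png

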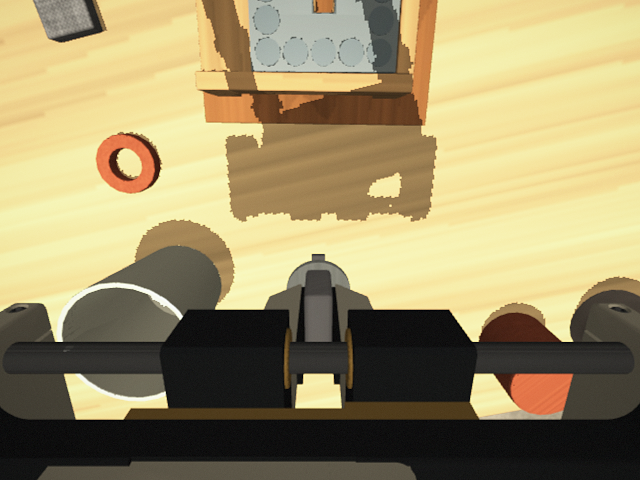

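The foot's tip is at (318,255) and the washer is around (318,275), both held straight. I had a sign slip: the arm is 170 mm off along tool x, in free space, so I'll correct it and check the grip offset numerically.

```bash
python3 - <<'E'
from h import *
from scipy.spatial.transform import Rotation as R
b=(lambda c:{k:c[k] for k in c})(np.load('pics/wrist.npz'))
s=telemetry.observe();M=R.from_euler('xyz',s['tool_rot']).as_matrix();t=s['tool_pos']
P=lambda x,y,z:tuple(np.round(proj(b,M@[x,y,z]+t),1))
for d in (-.002,0,.002): print(d,'foot top/low end',P(.011+d,0,.2205-.006),P(.011+d,0,.2205-.002),P(.0095+d,0,.2205),'washer far',P(.017+d,0,.2205-.032),P(.017+d,0,.2205-.028),'wing end low/high',P(.017+d,0,.1805),P(.017+d,0,.1505))
print('washer sides',P(0,.017,.1885),P(0,-.017,.1885),'foot sides',P(.011,.004,.2145),P(.011,-.004,.2145))
g=cv2.cvtColor(cv2.imread('pics/w6.png'),cv2.COLOR_BGR2GRAY)
print(g[246:300,318].tolist()); print(g[257,300:336].tolist()); print(g[275,280:356].tolist())
E
python3 drive.py '[[0.034,0.0005,0,0,0,0.007],[0.034,0.0005,0,0,0,0],[0.034,0.0005,0,0,0,0],[0.034,0.0005,0,0,0,0],[0.034,0.0005,0,0,0,0],[0,0,0,0,0,0],[0,0,0,0,0,0]]'
python3 rel.py
```

```text
-0.002 foot top/low end (np.float64(314.2), np.float64(260.6)) (np.float64(314.3), np.float64(258.2)) (np.float64(314.3), np.float64(259.3)) washer far (np.float64(313.8), np.float64(268.1)) (np.float64(313.8), np.float64(265.2)) wing end low/high (np.float64(313.6), np.float64(274.3)) (np.float64(312.8), np.float64(303.4))
0 foot top/low end (np.float64(314.2), np.float64(257.4)) (np.float64(314.3), np.float64(255.1)) (np.float64(314.3), np.float64(256.2)) washer far (np.float64(313.8), np.float64(264.4)) (np.float64(313.8), np.float64(261.6)) wing end low/high (np.float64(313.6), np.float64(270.5)) (np.float64(312.7), np.float64(299.0))
0.002 foot top/low end (np.float64(314.2), np.float64(254.2)) (np.float64(314.3), np.float64(251.9)) (np.float64(314.3), np.float64(253.1)) washer far (np.float64(313.7), np.float64(260.8)) (np.float64(313.8), np.float64(258.0)) wing end low/high (np.float64(313.6), np.float64(266.7)) (np.float64(312.7), np.float64(294.6))
washer sides (np.float64(346.1), np.float64(294.6)) (np.float64(281.5), np.float64(294.4)) foot sides (np.float64(321.1), np.flo
[... 388 characters left out ...]
 100, 100, 100, 98, 119, 219, 241, 237, 235, 236, 236, 236, 236, 236, 237, 237]
[237, 237, 237, 237, 237, 236, 236, 237, 238, 237, 175, 90, 122, 135, 134, 132, 131, 129, 134, 138, 137, 137, 136, 137, 140, 116, 71, 58, 60, 65, 66, 66, 63, 64, 62, 64, 64, 66, 62, 65, 63, 64, 67, 66, 64, 65, 65, 65, 58, 57, 75, 118, 136, 132, 128, 135, 137, 137, 136, 134, 135, 130, 134, 131, 122, 88, 188, 238, 238, 237, 237, 238, 236, 236, 237, 237]
time: 15.03
tool_pos: [0.5579, 0.1882, 0.3523]
tool_rot: [-3.141, 0.0, 2.905]
contact_force: [0.8, -0.2, -0.3]
opening: 0.0116
grip_force: 30.0
rel -0.0009 -0.0023 [0.55786244 0.18820071 0.35226238] yaw [-3.1412e+00  2.0000e-04  2.9051e+00] q6 -1.14 [ 0.8 -0.2 -0.3]
```

```bash
python3 drive.py '[[-0.0014,0.0027,0.03,0,0,-0.004],[0,0,0.025,0,0,0],[0,0,0.007,0,0,0],[0,0,0.002,0,0,0],[0,0,0,0,0,0],[0,0,0,0,0,0]]'
python3 rel.py; python3 drive.py '[[0,0,0,0,0,0]]'; python3 rel.py
```

```text
time: 15.53
tool_pos: [0.5622, 0.191, 0.2887]
tool_rot: [3.141, 0.002, 2.907]
contact_force: [-0.1, -0.2, -0.6]
opening: 0.012
grip_force: 30.0
rel 0.0027 0.0015 [0.56223671 0.19104223 0.28870141] yaw [3.1408e+00 2.3000e-03 2.9075e+00] q6 -1.14 [-0.1 -0.2 -0.6]
time: 15.62
tool_pos: [0.562, 0.1913, 0.2889]
tool_rot: [3.141, 0.003, 2.908]
contact_force: [-0.6, 0.4, -0.3]
opening: 0.0118
grip_force: 30.0
rel 0.0024 0.0017 [0.56200911 0.19128313 0.2888736 ] yaw [3.1406e+00 2.6000e-03 2.9077e+00] q6 -1.14 [-0.6  0.4 -0.3]
```

```bash
python3 drive.py '[[0.0022,-0.0012,0.004,0,-0.0026,0],[0,0,0.012,0,0,0],[0,0,0,0,0,0],[0,0,0,0,0,0]]'
python3 rel.py; python3 drive.py '[[0,0,0,0,0,0]]'; python3 rel.py
```

```text
time: 15.95
tool_pos: [0.5587, 0.1908, 0.2713]
tool_rot: [-3.141, 0.002, 2.908]
contact_force: [0.6, 0.5, -0.0]
opening: 0.0118
grip_force: 30.0
rel -0.0007 0.0004 [0.55872543 0.19079675 0.27134254] yaw [-3.1412e+00  2.0000e-03  2.9081e+00] q6 -1.14 [ 0.6  0.5 -0. ]
time: 16.03
tool_pos: [0.5591, 0.1909, 0.272]
tool_rot: [3.141, 0.003, 2.908]
contact_force: [-0.6, -0.6, -1.1]
opening: 0.0115
grip_force: 30.0
rel -0.0004 0.0006 [0.55906649 0.19087043 0.27195718] yaw [3.1414 0.0034 2.9081] q6 -1.14 [-0.6 -0.6 -1.1]
```

```bash
python3 drive.py '[[0,0,0.002,0,0,0],[0,0,0.002,0,0,0],[0,0,0.002,0,0,0],[0,0,0,0,0,0]]'
python3 drive.py '[[0,0,0.003,0,0,0],[0,0,0.003,0,0,0],[0,0,0.002,0,0,0],[0,0,0.001,0,0,0],[0,0,0,0,0,0]]'; python3 rel.py
```

```text
time: 16.37
tool_pos: [0.5588, 0.1908, 0.265]
tool_rot: [-3.141, 0.002, 2.908]
contact_force: [0.5, -0.3, -1.2]
opening: 0.012
grip_force: 30.0
time: 16.78
tool_pos: [0.5589, 0.1907, 0.256]
tool_rot: [-3.141, 0.002, 2.908]
contact_force: [0.1, 0.8, -0.6]
opening: 0.0119
grip_force: 30.0
rel -0.0005 0.0004 [0.55890945 0.19074902 0.25595079] yaw [-3.1412e+00  2.0000e-03  2.9079e+00] q6 -1.14 [ 0.1  0.8 -0.6]
```

```bash
python3 drive.py '[[0,0,0.002,0,0,0],[0,0,0.001,0,0,0],[0,0,0.001,0,0,0],[0,0,0,0,0,0]]'
python3 drive.py '[[0,0,0.002,0,0,0],[0,0,0.001,0,0,0],[0,0,0,0,0,0]]'; python3 rel.py
```

```text
time: 17.12
tool_pos: [0.559, 0.1908, 0.2525]
tool_rot: [-3.142, 0.003, 2.908]
contact_force: [-0.6, -0.1, 2.9]
opening: 0.0117
grip_force: 30.0
time: 17.37
tool_pos: [0.5591, 0.1908, 0.2497]
tool_rot: [3.141, 0.003, 2.908]
contact_force: [-0.7, -0.3, 6.1]
opening: 0.0115
grip_force: 30.0
rel -0.0004 0.0005 [0.5590703  0.19077647 0.24966563] yaw [3.1415e+00 3.1000e-03 2.9079e+00] q6 -1.14 [-0.7 -0.3  6.1]
```

```bash
python3 drive.py '[[0,0,0.0013,0,0,0],[0,0,0,0,0,0]]'
python3 drive.py '[[0,0,0,0,0,0.1],[0,0,0,0,0,0.1],[0,0,0,0,0,0.1],[0,0,0,0,0,0.1]]'; python3 -c "
from h import *
print(telemetry.observe()['torque'])"
python3 drive.py '[[0,0,0,0,0,0.1],[0,0,0,0,0,0.1],[0,0,0,0,0,0.1],[0,0,0,0,0,0.1],[0,0,0,0,0,0.1],[0,0,0,0,0,0.1],[0,0,0,0,0,0.1]]'; python3 -c "
from h import *
print(telemetry.observe()['torque'])"; python3 rel.py
```

```text
time: 17.53
tool_pos: [0.5591, 0.1908, 0.2485]
tool_rot: [3.141, 0.003, 2.908]
contact_force: [-0.8, -1.1, 6.3]
opening: 0.0118
grip_force: 30.0
time: 17.87
tool_pos: [0.5593, 0.1907, 0.2489]
tool_rot: [3.14, 0.004, 2.503]
contact_force: [-0.1, -1.3, 6.2]
opening: 0.0117
grip_force: 30.0
[-0.08512427  0.07175408  0.08290514]
time: 18.45
tool_pos: [0.5593, 0.1908, 0.2488]
tool_rot: [3.138, 0.001, 1.803]
contact_force: [-1.0, -0.3, 5.9]
opening: 0.0116
grip_force: 30.0
[-0.02284407  0.07189749  0.01613897]
rel -0.0001 0.0006 [0.55933539 0.19078213 0.24883365] yaw [3.1376e+00 1.4000e-03 1.8030e+00] q6 -0.03 [-1.  -0.3  5.9]
```

```bash
for i in 1; do python3 drive.py '[[0,0,0,0,0,0.08],[0,0,0,0,0,0.08],[0,0,0,0,0,0.05],[0,0,0,0,0,0]]'; done; python3 -c "
from h import *
print(telemetry.observe()['torque'])"
python3 drive.py '[[0,0,0,0,0,0.05],[0,0,0,0,0,0.03],[0,0,0,0,0,0]]';python3 -c "
from h import *
print(telemetry.observe()['torque'])"; python3 rel.py
```

```text
time: 18.78
tool_pos: [0.5593, 0.1908, 0.2488]
tool_rot: [3.137, 0.0, 1.595]
contact_force: [-0.3, 0.2, 6.6]
opening: 0.0118
grip_force: 30.0
[-0.0653044   0.06030415 -0.04271093]
time: 19.03
tool_pos: [0.5592, 0.1909, 0.2488]
tool_rot: [3.138, -0.0, 1.516]
contact_force: [-0.9, -0.2, 5.4]
opening: 0.0116
grip_force: 30.0
[0.02869273 0.18711995 0.01135179]
rel -0.0002 0.0007 [0.55922877 0.19090772 0.24884163] yaw [ 3.1376e+00 -1.0000e-04  1.5163e+00] q6 0.25 [-0.9 -0.2  5.4]
```

```bash
python3 drive.py '[[0,0,0,0,0,0.03],[0,0,0,0,0,0.02],[0,0,0,0,0,0]]';python3 -c "
from h import *
print(telemetry.observe()['torque'])"; python3 rel.py
```

```text
time: 19.28
tool_pos: [0.5591, 0.191, 0.2488]
tool_rot: [3.138, -0.0, 1.467]
contact_force: [-2.0, 1.2, 6.2]
opening: 0.012
grip_force: 30.0
[1.69986605e-01 3.04792304e-01 1.03617009e-04]
rel -0.0004 0.0008 [0.55907934 0.19104524 0.24879905] yaw [ 3.1381e+00 -4.0000e-04  1.4669e+00] q6 0.3 [-2.   1.2  6.2]
```

```bash
python3 drive.py '[[0,0,-0.001,0,0,0],[0,0,-0.001,0,0,0],[0,0,0,0,0,0]]'
python3 rel.py
python3 drive.py '[[0,0,0,0,0,0],[0,0,0,0,0,0],[0,0,0,0,0,0],[0,0,0,0,0,0]]' 0.05
python3 drive.py '[[0,0,-0.01,0,0,0],[0,0,-0.02,0,0,0],[0,0,-0.03,0,0,0],[0,0,-0.03,0,0,0],[0,0,-0.01,0,0,0],[0,0,0,0,0,0],[0,0,0,0,0,0]]'
python3 rel.py
python3 - <<'E'
from h import *
from scipy.spatial.transform import Rotation as R
b=cam('wrist','w7.png'); 
g=cv2.cvtColor(cv2.imread('pics/w7.png'),cv2.COLOR_BGR2GRAY)
# rectified top view at z=.100 (wing top), 1 mm/px, mount axes, 60x60 mm around slot
ex=np.array([np.cos(-.2305),np.sin(-.2305),0]);ey=np.array([-ex[1],ex[0],0])
c=np.array([.5593,.1906,.100])
for i in range(30,-31,-3):
    print(''.join('%4d'%g[int(round(v)),int(round(u))] for u,v in (proj(b,c+ex*i/1000+ey*j/1000) for j in range(30,-31,-3))))
E
```

```text
time: 19.53
tool_pos: [0.5591, 0.191, 0.2504]
tool_rot: [3.138, -0.0, 1.468]
contact_force: [-0.7, 2.0, 4.2]
opening: 0.0123
grip_force: 30.0
rel -0.0004 0.0008 [0.55908314 0.19104293 0.25041833] yaw [ 3.1384e+00 -3.0000e-04  1.4680e+00] q6 0.3 [-0.7  2.   4.2]
time: 19.87
tool_pos: [0.559, 0.1906, 0.2497]
tool_rot: [3.14, 0.001, 1.468]
contact_force: [0.4, -0.2, -0.5]
opening: 0.0338
grip_force: 0.0
time: 20.45
tool_pos: [0.5585, 0.1908, 0.3502]
tool_rot: [3.139, 0.0, 1.468]
contact_force: [0.2, -0.7, 0.2]
opening: 0.0499
grip_force: 0.0
rel -0.0009 0.0004 [0.55852828 0.19077696 0.35015484] yaw [3.1385e+00 3.0000e-04 1.4679e+00] q6 0.3 [ 0.2 -0.7  0.2]
  70  70  71  86  71  72  71  70  72  71 114 178 177 174 195 171 169 168 167 161 203
  64 153  64  76 163 191 148  69  81  75  65 143 179 175 197 173 169 167 166 188 212
 204 204  75 173  80  66 100  74  84  85  66  71 119 199 194 194 161 171 141 187 201
  83  83  83  86  83  85  81  84  82  84  86  84  77 196 197 194 185 173 185 186 209
  83  84  81  85  84  85  82  82  83  86  82  84  77 199 194 174 168 169 166 127 198
  85  84  85 
[... 646 characters left out ...]
 166 165 164 185 194
  82  84 141 139 143 139 140 139 137 137  85  85  83  83 108 196 144 135 186 182 204
  84  82  82 136 137 137 138 135 137 117  86  81  82  83  82 111 134 164 186 184 212
  83  85  83  83 121 131 137 108  79  84  81  83  83  82  84  70  66 165 163 180 203
  86  88  86  85  84  84  84  83  84  85  82  83  82  84  81  71  74  68 166 168 216
  87  83  86  82  84  82  84  81  85  84  85  83  82  83  86  70  72  71 106 168 200
  84  85  86  81  84  83  84  84  85  81  85  84  82  81  84  80  72  70  78 185 213
  85  81  86  82  85  83  81  84  83  80  83  73  82  85  81  82  78  81  81 122 196
  75  72  75  85  74  71  72  70  82  83  70  72  72  73  85  71  70  69  71 124 206
```

```bash
python3 - <<'E'
from h import *
b=(lambda c:{k:c[k] for k in c})(np.load('pics/wrist.npz')); im=cv2.imread('pics/w7.png')
ex=np.array([np.cos(-.2305),np.sin(-.2305),0]);ey=np.array([-ex[1],ex[0],0])
def rect(z,h=40,s=.5):
    q=[(h,h),(h,-h),(-h,-h),(-h,h)]; c=np.array([.5593,.1906,z])
    src=np.float32([proj(b,c+ex*x/1e3+ey*y/1e3) for x,y in q]); n=int(2*h/s)
    return cv2.warpPerspective(im,cv2.getPerspectiveTransform(src,np.float32([(0,0),(n,0),(n,n),(0,n)])),(n,n))
r=cv2.cvtColor(rect(.064),cv2.COLOR_BGR2HSV)
m=((r[:,:,1]<25)&(r[:,:,2]>115)&(r[:,:,2]<160)).astype(np.uint8); m=cv2.morphologyEx(m,cv2.MORPH_OPEN,np.ones((3,3)))
print('washer, 2mm cells (rows x+40..-40, cols y+40..-40)')
for row in m[20:140:4,10:140:4]: print(''.join('#' if v else '.' for v in row))
g=cv2.cvtColor(rect(.100),cv2.COLOR_BGR2GRAY)
m=cv2.morphologyEx(((g>90)&(g<112)).astype(np.uint8),cv2.MORPH_OPEN,np.ones((5,5)))
print('wing')
for row in m[40:120:4,10:140:4]: print(''.join('#' if v else '.' for v in row))
n,l,st,ce=cv2.connectedComponentsWithStats(m)
k=1+st[1:,4].argmax(); print(st[k]*.5,40-ce[k][::-1]*.5, cv2.minAreaRect(np.argwhere(l==k)[:,::-1].astype(np.float32)))
E
```

```text
washer, 2mm cells (rows x+40..-40, cols y+40..-40)
.................................
.................................
.................................
.................................
.................................
.................................
.................................
.................................
..............#..................
.................................
.................................
.................................
.................................
.................................
.................................
.................................
.................................
.................................
.................................
.................................
.................................
.................#...............
................#................
.................................
.................................
.................................
.................................
.................................
.................................
.................................
wing
.................................
.................................
.................................
.................................
.................................
.................................
.................................
......................##.........
......................###........
.........###.........####........
.........#########...####........
.........###########.####........
.........##########..............
.........##......................
.................................
.................................
.................................
.................................
.................................
.................................
[ 21.5  36.5  22.5  10.  303. ] [-1.66171617  9.37128713] ((65.0, 82.5), (19.0, 44.0), 90.0)
```

```bash
python3 - <<'E'
from h import *
b=(lambda c:{k:c[k] for k in c})(np.load('pics/wrist.npz')); im=cv2.imread('pics/w7.png')
ex=np.array([np.cos(-.2305),np.sin(-.2305),0]);ey=np.array([-ex[1],ex[0],0])
def rect(z,h=40,s=.5):
    q=[(h,h),(h,-h),(-h,-h),(-h,h)]; c=np.array([.5593,.1906,z])
    src=np.float32([proj(b,c+ex*x/1e3+ey*y/1e3) for x,y in q]); n=int(2*h/s)
    return cv2.warpPerspective(im,cv2.getPerspectiveTransform(src,np.float32([(0,0),(n,0),(n,n),(0,n)])),(n,n))
for z in (.064,.100):
  g=cv2.blur(cv2.cvtColor(rect(z),cv2.COLOR_BGR2GRAY),(3,3))
  print(z,'rows x +26..-26 by 2, cols y +30..-30 by 2')
  for row in g[28:136:4,20:144:4]: print(''.join(' .:-=+*#%@'[min(9,int(v)//20)] for v in row))
E
```

```text
0.064 rows x +26..-26 by 2, cols y +30..-30 by 2
@+========================@@@@@
==========================%@@@%
==========================%@@%%
==========================@@@#%
==========================@@@#%
===========**##**+========@@@#%
=========+*********+======#@@##
========+***********+======@@%#
=======+****##*******========*@
=======*******++===+%+=*#%=+++@
======+**+=====+@@@@@@@@@@++++%
======*---=*+++*@%#@@@@@@*++++%
======*----+++++++++++#*@#++++#
======*----+++++++++++++*++++=#
====*=*----=++++++++++++====++%
=+@@@=*----=++++=======--=+*@%%
======+=----==++++****======@@#
=======********##*****=======#@
=======+####*********=========*
========+***********==========+
==========*********===========-
============+***+============--
=============================--
=============================--
=============================--
=============================--
===============================
0.1 rows x +26..-26 by 2, cols y +30..-30 by 2
%@@*%@%@@@--==--==#%@@#%%%%%#@@
@@%+#+=+=*=====---=@@@@%#%%#@@@
===================@@@@@@%%@@@@
===================@@@@%%%%%@@@
===================%@@%%%%%%#@@
===================@@@%%%%%%%@@
===================@@%%%%%%%%%@
=====+******=======@@@%%%%%%%%@
====*********+=====*@@+%%%%%%@@
===***********+=====##@##%%#%@@
==+##*****++++*===+===@@%@@@@@@
==***+====#@@@@%@@@+++%%%%%%@@@
=++--=++++@%#@@@@@*+++*%%%%%%@@
=+=---+++++++++**##+++*%%%%%#%@
=+=---+++++++++++++++=+%%%%%%%@
%=+---+++++++======+*#%%%%%%%@@
+=+---======++++-===*@#%%%%%%@@
==*++*******#*#+=====#@%%%%%@@@
===*###********=======+@%*%@@@@
====**********==========*%%%@@@
=====*******+=========---%%%%@@
========++============---+#%%@@
=====================-----+#%@@
======================-----*%@@
======================-----=%@@
=======================----=%@@
=============================@@
```

```bash
python3 -c "
from h import *
print(robot.hand_in())"
```

```text
the job is handed in; nothing more can be done
None
```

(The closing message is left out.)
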